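# Fit the idler and hold the belt tensioner back

## Robot

A 6-joint arm with a two-finger parallel gripper is mounted at the origin on the work surface. World frame = base frame: x ahead of the robot, y to its left, z up, the work surface at z = 0. Lengths are in m, angles in rad, forces in N, time in s.
With the tool pointing down it reaches from about 0.35 to 0.975 m from the base axis. Payload 4.9 kg.
Tool frame: the origin (TCP) lies on the centre line of the jaws, within the pads' length; the fingertips stand ahead of it and the grasp point (between the pads) is the TCP (manip.tip_extent is the z of the fingertips in the tool frame, in m); z points along the fingers, y is the line along which they close (so a half turn about z gives the same grasp; the last joint's range is limited). The gripper opens to 85 mm and grips with 20 to 120 N. Pads are 22 mm wide; open, the fingers measure 114 mm over their backs; the gripper's body (76 mm by 85 mm) begins 54 mm behind the grasp point. The pads swing forward as they close: fully open they stand 13 mm farther back than shut.
Start: joints at [1.052, 0.053, 1.613, -0, 1.476, -0.119], TCP at [0.243, 0.576, 0.25] pointing down, gripper open.
Joint ranges: [-3.01, 3.01], [-1.01, 2.22], [0.06, 2.58], [-1.02, 4.17], [0.09, 2.62], [-3.14, 3.14]. Speed limits (rad/s): [2.57, 2.57, 3.14, 3.14, 3.14, 3.14].

## Interface

Orientations are given as a unit quaternion [w, x, y, z].
In Python, from plant import manip gives the robot as it stands. The module is installed in compiled form; this text tells all that it offers.
- The arm moves only by the shell command python3 -m crank FILE, which reads ROWS from the file FILE. ROWS is one flat JSON list of numbers that holds 1 to 5 rows one after another, with no inner brackets; each row has 7 numbers: the opening from 0.0 (shut) to 1.0 (fully open), then dx, dy, dz in shares of the most that a row can go, 1 being 62.5 mm, then a rotation vector rx, ry, rz in a scale on which 1.0 is pi/2 rad; each row shifts and turns the commanded pose from where the row before left it, along the tool's axes as they then stand; what a row does not reach is not made up. A row lasts 1/8 s, in which the tool goes at most 0.0625 m and 0.188 rad, less where a joint would pass 70% of its speed; a pose out of reach is approached as far as the arm can. The fingers move at their own pace and stop on an object; the grip force is fixed at half the most. Time passes only in rows, so rows that do not move let the fingers close. It prints the time, the measured TCP pose, the force, the opening and the grip force at its end. No shift or turn number may pass 1 either way. Input that does not fit is refused with a message, and nothing moves.
- manip.state(): the state, without advancing time (a new reading comes with each control period).
- manip.grab_frame(name): name is "scene" or "top" or "wrist"; returns (picture, depth): 480x640x3 uint8, red, green, blue; 480x640 float32, m along the optical axis (not along the pixel's ray), 0 where there is no reading.
- manip.camera_params(name): a dict with "intrinsics" (3x3 intrinsics, pixels), "xyz" and "orientation" of the camera in the world. Camera axes: x right, y down, z forward; pixel columns grow to the right and rows downward; lengths in m; the calibration is good to about 2 mm. A picture is of the moment at which its call begins: read the wrist's pose just before it. camera_params takes no time and is no camera call; for the wrist camera it gives the pose at the moment of the call.
- manip.job_done(): hands the job in; it is judged then, once.
Trained networks look in the newest picture that a camera, given by its name, has taken for a name from the list of things; names that differ only in an ending like _2 or _b are one class to them, and where a whole thing is asked for, a point or a joint stands for the part that bears it (a point fixed in the world has none). Each returns a list of dicts, best first, with "conf" (0 to 1); they miss things now and then, are a little off and sometimes report something else, mostly with a low value. They report only what shows in the picture. A call takes as long as a camera call.
- manip.look_for(camera, query): "extent" ([left, top, right, bottom] in pixels, round what is visible of it).
- manip.outline_of(camera, query): "region" (480x640 bool, what is visible of it) and "extent" ([left, top, right, bottom] in pixels, round what is visible of it).
- manip.mark_of(camera, query): "centre" ([row, column] in pixels: a listed point, or the origin of a listed thing).
The state is a dict: "time": time; "joint_pos": joint angles; "joint_vel": joint speeds; "joint_efforts": joint torques, N m; "tool_pos": TCP position; "tool_rot": TCP orientation; "contact_force": force on the tool from outside, world axes, zero at the start; "ft_torque": the same for the moment, N m; "gripper_width": opening from 0.0 (shut) to 1.0 (fully open); "grasp_force": force on a finger pad.
Only numpy, scipy, OpenCV 4.12 (cv2) and the standard library are available. Lean on these libraries where they do the work, as an engineer would, in place of code of your own. Each camera call takes 0.05 s, during which the arm holds its last target. There are 200 camera calls.

## Task

The sampler's drive unit is open for a new belt: take the blue idler roller from the steel tray and put it over the steel stub on the tensioner arm, right down on its seat, and let go of it. Then push the sprung tensioner arm back by its green finger post until it has gone past its ratchet click, but not as far as its end stop, and finish while still holding it there with the fingers against the post, so that I can slip the belt on. Leave everything else on the bench as it is.

Things in the scene. Friction and masses are not known exactly. Their poses are not given: they have to be found in the camera images.
- drive_unit: Fixed white housing with blue side panels, 300 x 240 mm in its x and y; bare aluminium deck 55 mm above the bench. Origin: centre of its underside. On the deck in its frame: black toothed wheel 110 mm across at (78, 55) mm, 14 mm high (hub 18 mm across, 26 mm high); motor pulley at (-105, 70) mm, 15 mm high; pawl carriage near (-112, -50) mm, 24 mm high.
- pivot (a point): Axis of the tensioner arm's upright pivot (coil spring round it, top 31 mm above the deck), at deck height, at (-30, -50) mm in the drive unit's frame. The arm is a flat dark steel bar 18 mm wide, its top face 15 mm above the deck; from the pivot the stub is at 75 mm and the green post at 120 mm.
- tensioner (a joint): Angle of the arm, rad: 0 at rest, pressed by its spring on its rest stop; grows as the post is pushed back (clockwise from above, towards the unit's -y); end stop at 0.78. At the post the spring takes 7 N to start, rising to 14 N near the end; climbing the click adds about 3 N, then the force drops by 4 to 6 N. Nothing latches: let go, the arm springs all the way back over the click.
- post_foot (a point): Green upright plastic post on the arm's end, to push the arm by: 12 mm in diameter with a 15 mm cap, 47 mm tall. This point: centre of its foot, on the arm's top face (15 mm above the deck). z up, x along the arm away from the pivot, y to the arm's left; pushed towards -y, along the arc about the pivot, it retracts the arm.
- stub_seat (a point): Centre of the flat seat at the foot of the arm's bare steel stub, on the arm's top face. The stub is 10 mm in diameter, stands 30 mm above this point, the last 6 mm tapered to 4 mm. x along the arm towards the green post (45 mm away), z up.
- tooth (a point): Brass ratchet tooth on the edge of the arm's sector, 48 mm behind the pivot (centre of the tooth, 12 mm above the deck).
- pawl_nose (a point): Tip of the sprung brass pawl, 56 mm from the pivot, 12 mm above the deck, where it stands when not lifted. Its carriage is clamped in a curved slot, elsewhere each time: the click comes at an arm angle of 0.33 to 0.49. x points to the pivot; the tooth passes towards +y: at y = 0 of this frame it is at the top of the click, by +7 mm the pawl has dropped behind it.
- idler: Loose blue plastic idler roller, upright, 32 mm in diameter, 26 mm tall, 13 mm through bore, 40 g (may vary). Origin: centre of its underside, z up.
- tray: Heavy steel tray, 180 x 210 mm in its x and y, walls 3 mm thick and 18 mm high, floor 3 mm. Origin: centre of its underside. Idler and spare pulley stand in it on its -x half, either one at either place, 94 mm apart; the screwdriver lies on its +x side.
- spare_pulley: Loose aluminium flanged toothed pulley, 36 mm in diameter, 24 mm tall. Not to be used. Origin: centre of its underside.
- screwdriver: Red-handled screwdriver, 150 mm, lying in the tray. Origin on its underside.
- tube_rack: Blue rack with capped sample tubes, 60 x 200 mm, 89 mm tall. Origin: centre of its underside.
- wash_bottle: White squeeze bottle with blue cap, 60 mm in diameter, about 180 mm tall. Origin: centre of its underside.
- pen_pot: Black pen pot with pens, 76 mm in diameter, 150 mm tall. Origin: centre of its underside.

How it is judged:
By the outcome, as a careful person would: the job done as asked, in the order asked, and still so for the second after the job is handed in, while the arm keeps its last pose, push and grip.
It also fails if it takes over 58 s, if anything falls off the work surface, if the arm or the gripper's body presses on something with over 40 N, if the wrist force passes 120 N, or if a joint passes its speed limit or range.

## Working session

There is one attempt and no reset: what is moved stays moved. The work goes in short steps, Python scripts to look and compute and a shell command to move; the robot and the scene stay as the last step left them, time stands still between calls to the robot, and variables do not carry over. Pictures are saved under pics/ and viewed, at most 10 in all, crops included, and the job is handed in when it is done.

```bash
mkdir -p pics; cat > h.py <<'E'
import numpy as np, cv2
from scipy.spatial.transform import Rotation as R
from plant import manip
def rot(q): return R.from_quat([q[1],q[2],q[3],q[0]]).as_matrix()
def cam(n):
    p=manip.camera_params(n); return np.array(p["intrinsics"]),np.array(p["xyz"]),rot(p["orientation"])
def w(c,rc,d,):  # pixel(row,col)+depth->world
    K,t,Q=c; return t+Q@(np.linalg.inv(K)@[rc[1],rc[0],1]*d)
def wz(c,rc,z):
    K,t,Q=c; r=Q@(np.linalg.inv(K)@[rc[1],rc[0],1]); return t+r*(z-t[2])/r[2]
def pix(c,p):
    K,t,Q=c; v=K@(Q.T@(np.array(p)-t)); return v[:2]/v[2]
def save(n,im): cv2.imwrite("pics/"+n,im[:,:,::-1])
E
python3 - <<'E'
from h import *
for n in("top","scene"):
    im,d=manip.grab_frame(n); save(n+"1.png",im); c=cam(n); print(n,c[1].round(3),c[2][:,2].round(2))
    for q in["drive_unit","pivot","post_foot","stub_seat","tooth","pawl_nose","idler","tray","spare_pulley"]:
        r=manip.mark_of(n,q)[:2]
        for x in r:
            rc=x["centre"]; i,j=int(rc[0]),int(rc[1]); z=d[min(i,479),min(j,639)]
            print(q,round(x["conf"],2),np.round(rc),w(c,rc,z).round(3) if z>0 else None)
print(manip.tip_extent, manip.state())
E
```

```text
top [0.519 0.036 1.101] [ 0.05  0.02 -1.  ]
drive_unit 0.69 [263. 272.] [0.52  0.146 0.051]
pivot 0.59 [281. 293.] [0.484 0.103 0.089]
pivot 0.43 [149. 407.] [ 0.73  -0.123  0.087]
post_foot 0.95 [218. 284.] [0.601 0.115 0.114]
stub_seat 0.55 [242. 290.] [0.558 0.106 0.101]
tooth 0.8 [301. 304.] [0.444 0.084 0.072]
tooth 0.66 [220. 287.] [0.598 0.109 0.116]
pawl_nose 0.69 [306. 294.] [0.435 0.104 0.074]
idler 0.72 [269. 471.] [ 0.495 -0.253  0.014]
idler 0.63 [308. 291.] [0.432 0.109 0.074]
tray 0.59 [245. 484.] [ 0.543 -0.286  0.003]
tray 0.47 [220. 285.] [0.598 0.114 0.116]
spare_pulley 0.72 [253. 514.] [ 0.524 -0.337  0.027]
scene [ 1.159 -0.765  0.874] [-0.44  0.64 -0.63]
drive_unit 0.92 [233. 320.] [0.564 0.082 0.049]
drive_unit 0.42 [197. 406.] [0.629 0.386 0.011]
pivot 0.71 [218. 300.] [0.499 0.087 0.061]
post_foot 0.88 [228. 339.] [0.603 0.099 0.072]
post_foot 0.4 [204. 283.] [0.441 0.094 0.072]
stub_seat 0.73 [220. 328.] [0.567 0.106 0.073]
stub_seat 0.54 [343. 330.] [ 0.777 -0.181  0.054]
tooth 0.79 [206. 282.] [0.442 0.092 0.068]
pawl_nose 0.53 [203. 284.] [0.436 0.104 0.0
[... 192 characters left out ...]
202456e+00,  5.27404100e-02,  1.61293966e+00,  2.29374754e-05,
        1.47599404e+00, -1.18971581e-01]), 'joint_vel': array([ 3.49549313e-05,  3.35161444e-04, -4.30792287e-05,  6.25412158e-04,
        2.90851656e-03,  1.41243761e-04]), 'joint_efforts': array([ 8.18848202e-04, -3.93675649e+01, -3.70477116e+01, -9.48940851e-05,
        7.73256556e-05,  3.43677321e-06]), 'tool_pos': array([0.2432331 , 0.575693  , 0.25025478]), 'tool_rot': array([-2.36100385e-05,  1.98572481e-01,  9.80086204e-01, -3.50967155e-05]), 'contact_force': array([-1.2962143 ,  0.20091558,  0.3683417 ]), 'ft_torque': array([-0.02312205,  0.05112174, -0.01699976]), 'grasp_force': 0.0, 'gripper_width': 0.9967793621098975}
```

```bash
python3 - <<'E'
from h import *
im=cv2.imread("pics/top1.png"); cv2.imwrite("pics/topc.png",cv2.resize(im[130:340,220:570],None,fx=2.28,fy=2.28,interpolation=2))
im=cv2.imread("pics/scene1.png"); cv2.imwrite("pics/scc.png",cv2.resize(im[130:430,110:500],None,fx=2,fy=2))
E
```

```text
(no output)
```

View pics/topc.png

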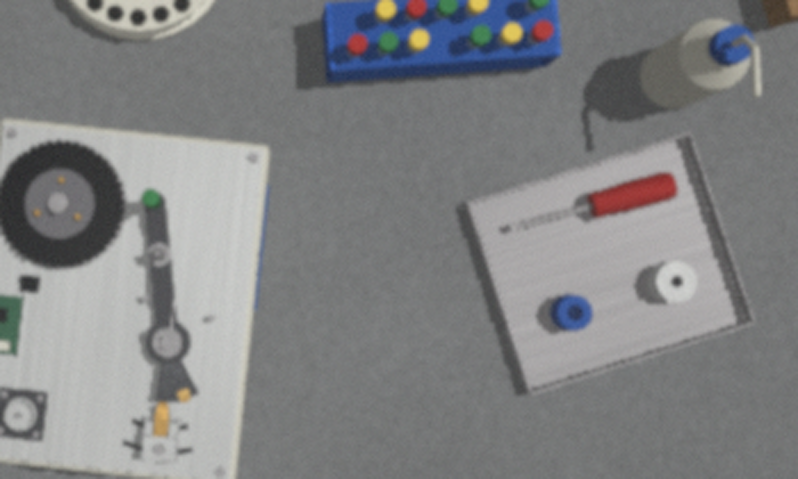

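View pics/scc.png

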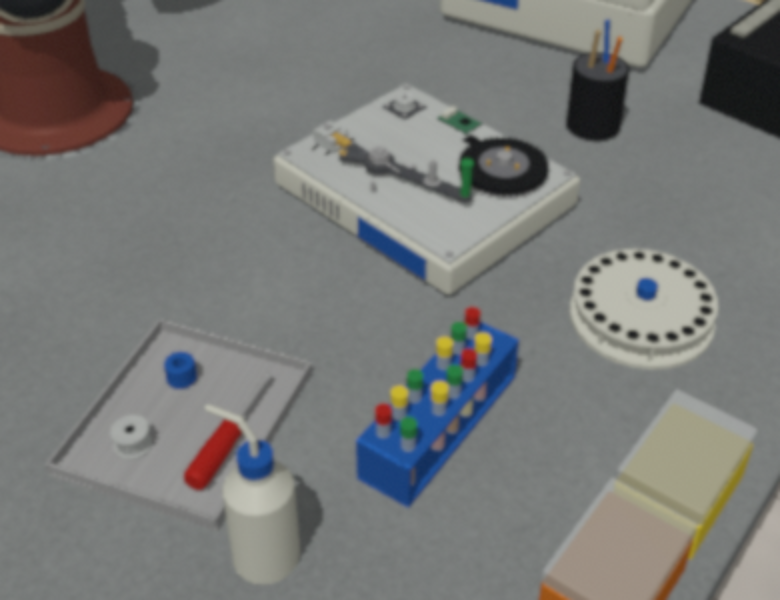

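Top crop: blue idler at (572,313), white spare pulley at (676,282), green post at (152,200), stub at (158,254), pivot at (167,342), brass tooth at (184,394), pawl at (162,415). The scene view agrees: the way between the unit and the tray is clear.

```bash
python3 - <<'E'
from h import *
c=cam("top"); f=lambda x,y,z: wz(c,(130+y/2.28,220+x/2.28),z).round(4)
for n,a in dict(idler=(572,313,.029),spare=(676,282,.027),post=(151,198,.117),stub=(158,253,.1),pivot=(167,342,.086),tooth=(184,394,.067),nose=(162,404,.067),wheelhub=(58,203,.081),c1=(235,479,.055),c2=(270,148,.055)).items(): print(n,f(*a))
s=manip.state();k=cam("wrist");T=rot(s["tool_rot"]);print("cam in tool",T.T@(k[1]-s["tool_pos"]),(T.T@k[2]).round(3).tolist(),k[0].round(0).tolist())
# displacement to target in tool axes
for t in([.52,.09,.30],[.495,-.25,.25]): print(T.T@(np.array(t)-s["tool_pos"]))
print(T.round(3))
E
```

```text
idler [ 0.4989 -0.2501  0.029 ]
spare [ 0.5235 -0.3428  0.027 ]
post [0.6038 0.1107 0.117 ]
stub [0.5594 0.1073 0.1   ]
pivot [0.4853 0.1027 0.086 ]
tooth [0.4402 0.0907 0.067 ]
nose [0.4323 0.1096 0.067 ]
wheelhub [0.605  0.1923 0.081 ]
c1 [0.3658 0.0496 0.055 ]
c2 [0.6495 0.011  0.055 ]
cam in tool [ 0.07620702 -0.00174883 -0.12328211] [[-0.0, -0.954, -0.3], [1.0, -0.0, -0.0], [0.0, -0.3, 0.954]] [[390.0, 0.0, 316.0], [0.0, 390.0, 243.0], [0.0, 0.0, 1.0]]
[-0.44398823 -0.33966641 -0.04973303]
[-5.53301738e-01 -6.62580307e-01  2.88679712e-04]
[[-0.921  0.389 -0.   ]
 [ 0.389  0.921 -0.   ]
 [ 0.    -0.    -1.   ]]
```

Careful with the scale: shifts go in shares of 62.5 mm and turns go in shares of pi/2 rad. That gives: -0.0444 m is -0.7104, -0.034 m is -0.544.

```bash
echo '[1,-0.7104,-0.544,0,0,0,0,1,-0.7104,-0.544,0,0,0,0,1,-0.7104,-0.544,0,0,0,0,1,-0.7104,-0.544,0,0,0,0,1,-0.7104,-0.544,0,0,0,0]' > mv.in && python3 -m crank mv.in; echo '[1,-0.7104,-0.544,0,0,0,0,1,-0.7104,-0.544,0,0,0,0,1,-0.7104,-0.544,0,0,0,0,1,-0.7104,-0.544,0,0,0,0,1,-0.7104,-0.544,0,0,0,0]' > mv.in && python3 -m crank mv.in; echo '[1,0,0,0,0,0,-0.0999,1,0,0,0,0,0,-0.0999,1,0,0,0,0,0,-0.0999,1,0,0,0,0,0,0]' > mv.in && python3 -m crank mv.in
python3 - <<'E'
from h import *
c=cam("wrist"); im,d=manip.grab_frame("wrist"); save("w1.png",im)
Z=dict(pivot=.055,post_foot=.07,stub_seat=.07,tooth=.067,pawl_nose=.067,drive_unit=0)
for q,z in Z.items():
    for x in manip.mark_of("wrist",q)[:2]: print(q,round(x["conf"],2),np.round(x["centre"]),wz(c,x["centre"],z).round(4))
s=manip.state(); print(s["tool_pos"],R.from_matrix(rot(s["tool_rot"])).as_rotvec(),np.degrees(np.arctan2(*rot(s["tool_rot"])[[1,0],1])), s["time"])
E
```

```text
time: 1.62
tool_pos: [0.3822, 0.3311, 0.2505]
tool_rot: [0.0, 0.198, 0.98, 0.0]
contact_force: [0.3, -0.2, 0.2]
gripper_width: 1.0
grasp_force: 0.0
time: 2.25
tool_pos: [0.5206, 0.088, 0.2506]
tool_rot: [0.0, 0.199, 0.98, 0.0]
contact_force: [0.4, 0.5, 0.1]
gripper_width: 1.003
grasp_force: 0.0
time: 2.75
tool_pos: [0.5199, 0.0896, 0.2504]
tool_rot: [0.0, -0.035, 0.999, 0.0]
contact_force: [-0.3, 0.1, 0.1]
gripper_width: 1.0
grasp_force: 0.0
pivot 0.87 [176. 336.] [0.4847 0.1015 0.055 ]
post_foot 0.93 [322. 336.] [0.6086 0.1111 0.07  ]
stub_seat 0.57 [270. 335.] [0.5613 0.1061 0.07  ]
stub_seat 0.53 [114. 328.] [0.4381 0.0905 0.07  ]
tooth 0.62 [113. 324.] [0.4376 0.0876 0.067 ]
tooth 0.45 [210. 377.] [0.5081 0.1357 0.067 ]
pawl_nose 0.72 [104. 350.] [0.4301 0.1067 0.067 ]
drive_unit 0.72 [210. 376.] [0.5223 0.1463 0.    ]
[0.51986997 0.08976498 0.25030412] [ 1.10925490e-01 -3.13960333e+00 -1.76128333e-05] 94.04695701386494 3.1
```

View pics/w1.png

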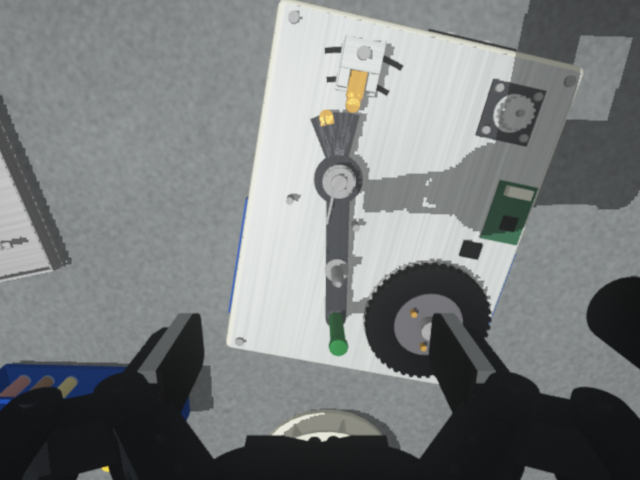

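Wrist view: pivot (340,180), stub (336,270), post cap (338,347), tooth (326,118), pawl nose (353,106); it agrees with the top camera, and gives the click at about 0.38 rad. Now over to the idler.

In the tool's units: -0.0563 m is -0.9008, 0.0167 m is 0.2672.

```bash
echo '[1,0.12,-0.9008,0,0,0,0,1,0.12,-0.9008,0.2672,0,0,0,1,0.12,-0.9008,0.2672,0,0,0,1,0.12,-0.9008,0.2672,0,0,0,1,0.12,-0.9008,0.2672,0,0,0]' > mv.in && python3 -m crank mv.in; echo '[0.8,0.12,-0.9008,0.2672,0,0,0,0.8,0,0,0,0,0,0,0.8,0,0,0,0,0,0]' > mv.in && python3 -m crank mv.in
python3 - <<'E'
from h import *
c=cam("wrist"); im,d=manip.grab_frame("wrist"); save("w2.png",im)
for x in manip.mark_of("wrist","idler")[:2]: print("mark",round(x["conf"],2),np.round(x["centre"]),wz(c,x["centre"],.003).round(4))
for x in manip.outline_of("wrist","idler")[:2]:
    m=x["region"]; v,u=np.nonzero(m); P=np.array([w(c,(a,b),d[a,b]) for a,b in zip(v,u) if d[a,b]>0]); t=P[(P[:,2]>.024)&(P[:,2]<.034)]
    print(round(x["conf"],2),x["extent"],len(P),len(t),t[:,2].mean() if len(t) else 0)
    if len(t): print(cv2.minEnclosingCircle((t[:,:2]*1000).astype(np.float32)))
s=manip.state(); print(s["tool_pos"],s["time"],manip.tip_extent)
E
```

```text
time: 3.72
tool_pos: [0.5023, -0.1956, 0.1833]
tool_rot: [0.0, -0.035, 0.999, -0.0]
contact_force: [0.5, -0.1, 0.2]
gripper_width: 1.0
grasp_force: 0.0
time: 4.1
tool_pos: [0.499, -0.2504, 0.1668]
tool_rot: [-0.0, -0.035, 0.999, 0.0]
contact_force: [-0.8, -0.3, 0.0]
gripper_width: 0.798
grasp_force: 0.0
mark 0.92 [231. 317.] [ 0.5029 -0.2515  0.003 ]
0.63 [292.3, 206.6, 338.4, 258.1] 1757 1283 0.028187295032628856
((499.78509521484375, -253.02919006347656), 15.782007217407227)
0.61 [225.6, 325.6, 374.6, 367.2] 2281 929 0.02655486437765678
((598.7037353515625, -295.3713684082031), 21.291452407836914)
[ 0.49958262 -0.24946939  0.16744585] 4.25 0.019
```

View pics/w2.png

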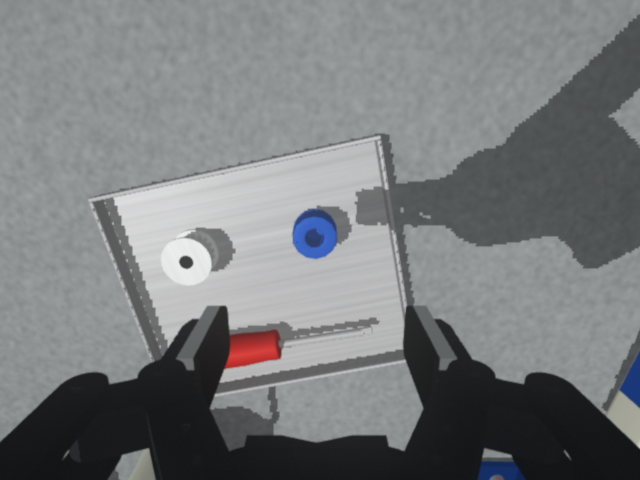

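Blue idler at (315,234) between the open fingers, the spare at (186,262) well clear. Descend and grip.

In the tool's units: 0.047 m is 0.752, -0.003 m is -0.048.

```bash
echo '[0.8,-0.016,-0.048,0.752,0,0,0,0.8,0,0,0.752,0,0,0,0.8,0,0,0.64,0,0,0,0.8,0,0,0.112,0,0,0,0.8,0,0,0,0,0,0]' > mv.in && python3 -m crank mv.in; echo '[0,0,0,0,0,0,0,0,0,0,0,0,0,0,0,0,0,0,0,0,0,0,0,0,0,0,0,0,0,0,0,0,0,0,0]' > mv.in && python3 -m crank mv.in
```

```text
time: 4.88
tool_pos: [0.501, -0.2531, 0.0268]
tool_rot: [0.0, -0.036, 0.999, -0.0]
contact_force: [1.1, 0.5, 0.4]
gripper_width: 0.8
grasp_force: 0.0
time: 5.5
tool_pos: [0.5017, -0.2543, 0.0283]
tool_rot: [0.002, -0.036, 0.999, -0.001]
contact_force: [-0.5, 0.9, 5.3]
gripper_width: 0.356
grasp_force: 58.8
```

In the tool's units: -0.06 m is -0.96, -0.05 m is -0.8.

```bash
echo '[0,0,0,-0.64,0,0,0,0,0,0,-0.96,0,0,0,0,0,0,-0.8,0,0,0,0,0,0,0,0,0,0]' > mv.in && python3 -m crank mv.in
python3 - <<'E'
from h import *
s=manip.state();T=rot(s["tool_rot"]);p=s["tool_pos"];c=cam("wrist"); im,d=manip.grab_frame("wrist"); save("w3.png",im[230:,200:440].repeat(2,0).repeat(2,1))
print(p,T.round(4).tolist(),s["contact_force"],s["gripper_width"])
for x in manip.outline_of("wrist","idler")[:2]:
    v,u=np.nonzero(x["region"]); P=np.array([T.T@(w(c,(a,b),d[a,b])-p) for a,b in zip(v,u) if d[a,b]>0]); print(x["conf"],x["extent"],len(P),np.percentile(P,[2,50,98],axis=0).round(4).tolist())
E
```

```text
time: 6.0
tool_pos: [0.5032, -0.2554, 0.1829]
tool_rot: [0.005, -0.036, 0.999, -0.004]
contact_force: [0.1, 0.3, -0.5]
gripper_width: 0.355
grasp_force: 59.5
[ 0.50319696 -0.25541292  0.18289376] [[-0.9974, -0.0711, 0.0102], [-0.0711, 0.9974, -0.007], [-0.0097, -0.0077, -0.9999]] [ 0.05339109  0.34702248 -0.4978229 ] 0.35455788104557207
0.81 [274.7, 273.7, 360.2, 379.4] 7040 [[-0.0125, -0.0159, -0.0012], [0.006, -0.0019, 0.0005], [0.0169, 0.0124, 0.0227]]
```

View pics/w3.png

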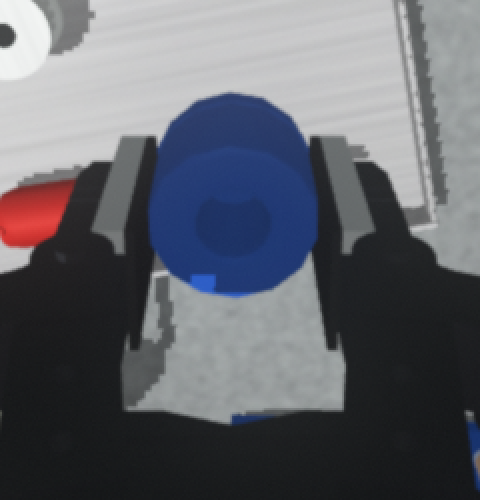

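Idler held upright between the pads, centred about (232,222) in the crop, its top level with the TCP. Straighten the small tilt and carry it over the stub.

In the tool's units: 0.0512 m is 0.8192, -0.0122 m is -0.1952, 0.0097 rad is 0.0062.

```bash
echo '[0,-0.1952,0.8192,0,-0.0049,0.0062,0,0,-0.1952,0.8192,0,0,0,0,0,-0.1952,0.8192,0,0,0,0,0,-0.1952,0.8192,0,0,0,0,0,-0.1952,0.8192,0,0,0,0]' > mv.in && python3 -m crank mv.in;  echo '[0,-0.1952,0.8192,0,0,0,0,0,-0.1952,0.8192,0,0,0,0,0,0,0,0,0,0,0,0,0,0,0,0,0,0]' > mv.in && python3 -m crank mv.in
cat > v.py <<'E'
from h import *
import sys
s=manip.state();T=rot(s["tool_rot"]);p=s["tool_pos"];c=cam("wrist"); im,d=manip.grab_frame("wrist"); save(sys.argv[1],im[140:400,180:480].repeat(2,0).repeat(2,1))
print(p,T[:,1:].round(4).tolist(),s["contact_force"],s["gripper_width"],s["time"])
for q in("idler","stub_seat","post_foot"):
  for x in manip.outline_of("wrist",q)[:1]:
    v,u=np.nonzero(x["region"]); P=np.array([w(c,(a,b),d[a,b]) for a,b in zip(v,u) if d[a,b]>0]); print(q,round(x["conf"],2),x["extent"],len(P),np.percentile(P,[2,50,98],axis=0).round(4).tolist())
for q in("stub_seat","post_foot"):
  for x in manip.mark_of("wrist",q)[:2]: print(q,round(x["conf"],2),np.round(x["centre"]),wz(c,x["centre"],.07).round(4))
E
python3 v.py w4.png
```

```text
time: 6.72
tool_pos: [0.5416, 0.0081, 0.1745]
tool_rot: [-0.007, -0.035, 0.999, 0.004]
contact_force: [0.4, 0.2, -0.3]
gripper_width: 0.358
grasp_force: 59.5
time: 7.22
tool_pos: [0.5589, 0.1099, 0.1755]
tool_rot: [-0.007, -0.036, 0.999, 0.003]
contact_force: [-0.2, 0.2, 0.0]
gripper_width: 0.358
grasp_force: 59.6
[0.55889353 0.1099162  0.1755177 ] [[-0.0715, -0.0136], [0.9974, 0.0062], [0.0072, -0.9999]] [-0.15862183  0.20988289  0.04688635] 0.3578312263406274 7.225
idler 0.96 [274.9, 275.1, 359.3, 376.7] 6874 [[0.5419, 0.0945, 0.1542], [0.5528, 0.1081, 0.175], [0.5709, 0.1218, 0.1767]]
stub_seat 0.61 [273.7, 27.0, 347.5, 280.6] 10508 [[0.4374, 0.0838, 0.068], [0.4853, 0.1026, 0.0701], [0.5641, 0.1173, 0.0935]]
post_foot 0.71 [273.8, 29.2, 347.9, 277.2] 10234 [[0.4375, 0.0843, 0.0682], [0.4855, 0.1026, 0.0701], [0.5637, 0.1176, 0.0933]]
stub_seat 0.68 [256. 314.] [0.5611 0.1075 0.07  ]
stub_seat 0.16 [309. 315.] [0.5968 0.1108 0.07  ]
```

View pics/w4.png

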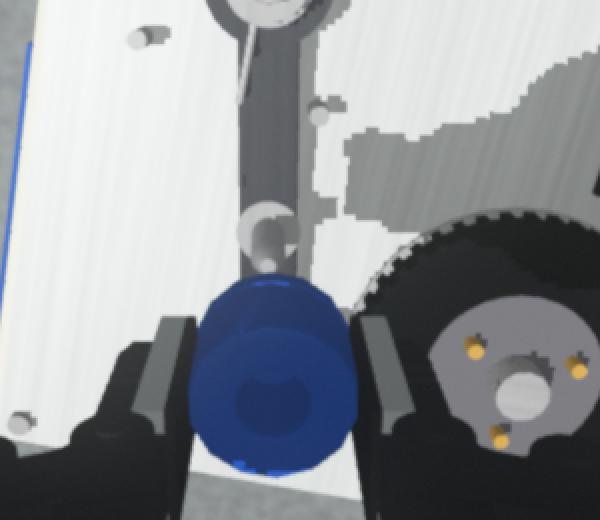

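Stub at crop (267,240), its tip at (267,265); the idler just covers the arm beyond it, sitting a few mm short in x. Measure both in the same picture.

In the tool's units: -0.0131 rad is -0.0083.

```bash
echo '[0,0,0,0,0.0046,-0.0083,0,0,0,0,0,0,0,0,0,0,0,0,0,0,0]' > mv.in && python3 -m crank mv.in
cat > v2.py <<'E'
from h import *
s=manip.state();T=rot(s["tool_rot"]);p=s["tool_pos"];c=cam("wrist"); im,d=manip.grab_frame("wrist")
print(p,T[:,1:].round(4).tolist(),s["contact_force"],s["time"])
x=manip.outline_of("wrist","idler")[0]; v,u=np.nonzero(x["region"]); P=np.array([w(c,(a,b),d[a,b]) for a,b in zip(v,u) if d[a,b]>0]); zt=np.percentile(P[:,2],90); t=P[abs(P[:,2]-zt)<.003]
print("idler top",zt,cv2.minEnclosingCircle((t[:,:2]*1000).astype(np.float32)))
v,u=np.mgrid[200:330,270:360]; P=np.array([w(c,(a,b),d[a,b]) for a,b in zip(v.ravel(),u.ravel()) if d[a,b]>0])
for lo,hi in((.074,.08),(.08,.086),(.086,.093),(.0935,.0985),(.0975,.103)):
    m=(P[:,2]>lo)&(P[:,2]<hi)&(abs(P[:,0]-.561)<.012)&(abs(P[:,1]-.107)<.012); t=P[m]
    if m.sum()>3: print(lo,hi,m.sum(),t.min(0).round(4),t.max(0).round(4))
E
python3 v2.py
```

```text
time: 7.9
tool_pos: [0.5599, 0.1102, 0.1775]
tool_rot: [0.002, -0.036, 0.999, 0.0]
contact_force: [-0.4, 0.5, -0.6]
gripper_width: 0.355
grasp_force: 59.6
[0.55992892 0.11017675 0.17753345] [[-0.0711, 0.0035], [0.9975, 0.0007], [0.0005, -1.0]] [-0.40243187  0.47352521 -0.5660293 ] 7.9
idler top 0.17821392341060951 ((558.5164184570312, 108.47871398925781), 16.06183624267578)
0.074 0.08 53 [0.5552 0.1028 0.0741] [0.5601 0.1126 0.0798]
0.08 0.086 50 [0.555  0.1029 0.08  ] [0.5597 0.1124 0.0858]
0.086 0.093 71 [0.5553 0.1026 0.0862] [0.561  0.1123 0.0928]
0.0935 0.0985 144 [0.5553 0.1031 0.0936] [0.5649 0.1123 0.0985]
0.0975 0.103 86 [0.5575 0.1044 0.0975] [0.5625 0.1105 0.101 ]
```

In the tool's units: 0.025 m is 0.4, -0.0015 m is -0.024.

```bash
echo '[0,-0.024,-0.0176,0,0,0,0,0,0,0,0.4,0,0,0,0,0,0,0.352,0,0,0,0,0,0,0.128,0,0,0,0,0,0,0,0,0,0]' > mv.in && python3 -m crank mv.in; python3 v2.py|head -2;  echo '[0,0,0,0.096,0,0,0,0,0,0,0.096,0,0,0,0,0,0,0,0,0,0]' > mv.in && python3 -m crank mv.in
```

```text
time: 8.62
tool_pos: [0.5615, 0.1092, 0.1221]
tool_rot: [0.001, -0.036, 0.999, 0.0]
contact_force: [0.3, 0.2, -0.5]
gripper_width: 0.353
grasp_force: 59.6
[0.56152486 0.1091899  0.12209707] [[-0.0711, 0.0024], [0.9975, 0.0006], [0.0005, -1.0]] [ 0.30077324  0.15360888 -0.50450881] 8.625
idler top 0.12275496684540664 ((560.1929321289062, 107.80875396728516), 16.313222885131836)
time: 9.1
tool_pos: [0.5612, 0.1092, 0.1096]
tool_rot: [0.001, -0.036, 0.999, 0.0]
contact_force: [0.2, 0.1, -0.1]
gripper_width: 0.355
grasp_force: 59.6
```

Idler underside is now well below the stub tip with no force: it is threaded. Go on down.

In the tool's units: 0.006 m is 0.096, 0.005 m is 0.08.

```bash
echo '[0,0,0,0.096,0,0,0,0,0,0,0.08,0,0,0,0,0,0,0,0,0,0]' > mv.in && python3 -m crank mv.in; echo '[0,0,0,0.048,0,0,0,0,0,0,0,0,0,0]' > mv.in && python3 -m crank mv.in
```

```text
time: 9.48
tool_pos: [0.5613, 0.1092, 0.0986]
tool_rot: [0.001, -0.036, 0.999, 0.0]
contact_force: [-0.4, -0.1, 0.3]
gripper_width: 0.355
grasp_force: 59.6
time: 9.72
tool_pos: [0.5617, 0.1093, 0.0963]
tool_rot: [0.002, -0.036, 0.999, 0.0]
contact_force: [0.1, 0.4, -0.4]
gripper_width: 0.357
grasp_force: 59.6
```

In the tool's units: 0.002 m is 0.032.

```bash
echo '[0,0,0,0.032,0,0,0,0,0,0,0,0,0,0]' > mv.in && python3 -m crank mv.in
```

```text
time: 9.98
tool_pos: [0.5622, 0.1093, 0.0953]
tool_rot: [0.002, -0.036, 0.999, 0.0]
contact_force: [-1.4, 0.6, 3.2]
gripper_width: 0.357
grasp_force: 59.9
```

Seated contact at the expected height. Release, rise and look.

```bash
echo '[0.6,0,0,0,0,0,0,0.6,0,0,0,0,0,0,0.6,0,0,0,0,0,0]' > mv.in && python3 -m crank mv.in; echo '[0.6,0,0,-0.32,0,0,0,0.6,0,0,-0.8,0,0,0,0.6,0,0,-0.64,0,0,0,0,0,0,0,0,0,0,0,0,0,0,0,0,0]' > mv.in && python3 -m crank mv.in; python3 v.py w5.png;python3 v2.py|sed -n 2p
```

```text
time: 10.35
tool_pos: [0.5617, 0.1092, 0.0942]
tool_rot: [0.002, -0.036, 0.999, 0.0]
contact_force: [0.1, -0.5, -0.6]
gripper_width: 0.598
grasp_force: 0.0
time: 10.98
tool_pos: [0.5614, 0.1092, 0.2051]
tool_rot: [0.002, -0.036, 0.999, 0.0]
contact_force: [-0.9, -0.9, -0.9]
gripper_width: 0.178
grasp_force: 0.0
[0.56141851 0.10918985 0.20511874] [[-0.0712, 0.0041], [0.9975, 0.0008], [0.0005, -1.0]] [-0.89899113 -0.94587262 -0.94934028] 0.1783799900458995 10.975
stub_seat 0.55 [282.7, 30.4, 347.1, 337.5] 9165 [[0.4375, 0.0843, 0.0678], [0.4888, 0.1041, 0.0702], [0.6059, 0.1184, 0.1164]]
post_foot 0.86 [279.0, 29.7, 348.8, 337.8] 9049 [[0.4376, 0.0843, 0.0682], [0.4888, 0.1041, 0.0702], [0.6058, 0.118, 0.1164]]
stub_seat 0.89 [237. 314.] [0.5618 0.1058 0.07  ]
post_foot 0.82 [299. 312.] [0.6087 0.1079 0.07  ]
idler top 0.09610850357874638 ((560.8650512695312, 107.86396026611328), 15.943066596984863)
```

View pics/w5.png

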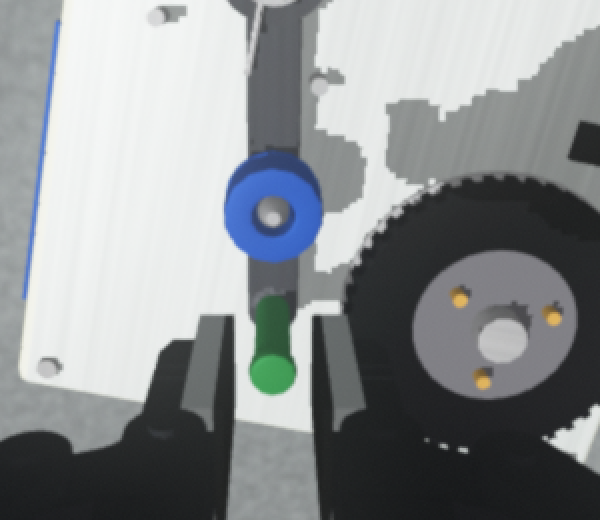

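Idler sits over the stub, its bore round the stub at crop (272,212), its top at z = 0.096, so it is on its seat; the post cap is at (272,372). Now go over the post, straddle it and close.

In the tool's units: -0.0447 m is -0.7152, -0.0009 m is -0.0144.

```bash
echo '[0.5,-0.7152,-0.0144,0,0,0,0,0.5,0,0,0.48,0,0,0,0.5,0,0,0.64,0,0,0,0.5,0,0,0.48,0,0,0,0.5,0,0,0.112,0,0,0]' > mv.in && python3 -m crank mv.in; echo '[0,0,0,0,0,0,0,0,0,0,0,0,0,0,0,0,0,0,0,0,0,0,0,0,0,0,0,0]' > mv.in && python3 -m crank mv.in
python3 - <<'E'
from h import *
s=manip.state();T=rot(s["tool_rot"]);print(s["tool_pos"],T.round(4).tolist(),s["contact_force"],s["time"])
E
```

```text
time: 12.0
tool_pos: [0.6045, 0.1114, 0.0945]
tool_rot: [-0.001, -0.036, 0.999, 0.0]
contact_force: [0.2, 0.5, -0.6]
gripper_width: 0.501
grasp_force: 0.0
time: 12.5
tool_pos: [0.6076, 0.1122, 0.0995]
tool_rot: [0.003, -0.036, 0.999, 0.001]
contact_force: [-0.5, 4.1, 3.8]
gripper_width: 0.121
grasp_force: 58.7
[0.60757489 0.11223081 0.0994884 ] [[-0.9974, -0.0713, 0.0066], [-0.0712, 0.9975, 0.002], [-0.0067, 0.0016, -1.0]] [-0.52023709  4.10250899  3.80951815] 12.5
```

Post gripped (10 mm opening). Swing the arm round its pivot in steps of 0.08 rad.

In the tool's units: -0.0096 m is -0.1536, 0.0004 m is 0.0064, 0.08 rad is 0.0509.

```bash
cat > a.py <<'E'
from h import *
s=manip.state();T=rot(s["tool_rot"]);p=s["tool_pos"];v=p[:2]-[.4868,.1042]
print(p,"r",np.hypot(*v),"arm turn",np.arctan2(.008,.1197)-np.arctan2(v[1],v[0]),"tool yaw",np.arctan2(-T[0,1],T[1,1]),"z",T[:,2].round(4),"F",s["contact_force"].round(1),s["gripper_width"],s["time"])
E
echo '[0,0.0064,-0.1536,0,0,0,0.0509,0,0.0064,-0.1536,0,0,0,0.0509,0,0,0,0,0,0,0]' > mv.in && python3 -m crank mv.in|head -1; python3 a.py;echo '[0,0.0064,-0.1536,0,0,0,0.0509,0,0,0,0,0,0,0]' > mv.in && python3 -m crank mv.in|head -1; python3 a.py
```

```text
time: 12.88
[0.60734406 0.09330386 0.09945873] r 0.12103551865025293 arm turn 0.15688087741044715 tool yaw -0.08937531442340674 z [ 0.0064  0.0033 -1.    ] F [0.8 7.4 5.2] 0.12199351181262445 12.875
time: 13.12
[0.60615092 0.08399789 0.099459  ] r 0.12104861985633704 arm turn 0.23441165559700644 tool yaw -0.16923443212924635 z [ 0.0067  0.0036 -1.    ] F [0.6 8.2 4.2] 0.12326496782021357 13.125
```

Force 8 N, radius steady. On through the click, watching the force.

In the tool's units: -0.0072 m is -0.1152, 0.0003 m is 0.0048, 0.06 rad is 0.0382.

```bash
for i in 1; do :; done; echo '[0,0.0048,-0.1152,0,0,0,0.0382,0,0,0,0,0,0,0]' > mv.in && python3 -m crank mv.in|head -1; python3 a.py;echo '[0,0.0048,-0.1152,0,0,0,0.0382,0,0,0,0,0,0,0]' > mv.in && python3 -m crank mv.in|head -1; python3 a.py;echo '[0,0.0048,-0.1152,0,0,0,0.0382,0,0,0,0,0,0,0]' > mv.in && python3 -m crank mv.in|head -1; python3 a.py; echo '[0,0.0048,-0.1152,0,0,0,0.0382,0,0,0,0,0,0,0]' > mv.in && python3 -m crank mv.in|head -1; python3 a.py;
```

```text
time: 13.38
[0.60487095 0.07739287 0.09943115] r 0.12107589550318822 arm turn 0.2899922310706053 tool yaw -0.22886499276321062 z [ 0.0074  0.0042 -1.    ] F [2.1 8.7 3.3] 0.12442117139623601 13.375
time: 13.62
[0.60318929 0.07079978 0.09946961] r 0.12108691743116477 arm turn 0.3461945824359977 tool yaw -0.2886824219917874 z [ 0.0082  0.0048 -1.    ] F [ 4.1 11.2  2.3] 0.11975591906193014 13.625
time: 13.88
[0.60077953 0.06323559 0.09945742] r 0.12111736282102933 arm turn 0.4117600942213903 tool yaw -0.34871420662824465 z [ 0.0078  0.0031 -1.    ] F [2.  9.2 2.3] 0.12301957558149555 13.875
time: 14.12
[0.59802931 0.05630967 0.09944629] r 0.12110096616003649 arm turn 0.4733008294869779 tool yaw -0.40883106610501996 z [ 0.0078  0.0027 -1.    ] F [3.2 7.7 3. ] 0.1197687741201044 14.125
```

Force rose to 12 N near 0.35 and fell to 8 N by 0.47: the click is passed, as predicted. On to about 0.62.

In the tool's units: -0.0072 m is -0.1152, 0.0003 m is 0.0048, 0.06 rad is 0.0382.

```bash
echo '[0,0.0048,-0.1152,0,0,0,0.0382,0,0,0,0,0,0,0]' > mv.in && python3 -m crank mv.in|head -1; python3 a.py;echo '[0,0.0048,-0.1152,0,0,0,0.0382,0,0,0,0,0,0,0]' > mv.in && python3 -m crank mv.in|head -1; python3 a.py;echo '[0,0.0016,-0.0576,0,0,0,0.0191,0,0,0,0,0,0,0,0,0,0,0,0,0,0]' > mv.in && python3 -m crank mv.in|head -1; python3 a.py
python3 - <<'E'
from h import *
im,d=manip.grab_frame("wrist"); a=im[0:480,140:500]; 
c=cam("wrist")
for q,z in(("tooth",.067),("pawl_nose",.067),("pivot",.055)):
    for x in manip.mark_of("wrist",q)[:1]: print(q,x["conf"],np.round(x["centre"]),wz(c,x["centre"],z).round(4))
save("w6.png",im)
x=manip.outline_of("wrist","idler")[0]; v,u=np.nonzero(x["region"]); P=np.array([w(c,(a,b),d[a,b]) for a,b in zip(v,u) if d[a,b]>0]); print(x["conf"],np.percentile(P[:,2],[50,80,95]))
E
```

```text
time: 14.38
[0.59523897 0.05036618 0.0994991 ] r 0.12106646732454845 arm turn 0.5275328654847313 tool yaw -0.4687409615495031 z [ 0.0089  0.0039 -1.    ] F [3.4 9.5 2. ] 0.1266166301808724 14.375
time: 14.62
[0.59190674 0.04408459 0.09944975] r 0.12108381420738917 arm turn 0.5862708419275415 tool yaw -0.5287064605319131 z [ 0.0094  0.0039 -0.9999] F [5.1 9.9 1.6] 0.122387643293152 14.625
time: 15.0
[0.59020894 0.04120247 0.09949524] r 0.12108715292801608 arm turn 0.6138969626415036 tool yaw -0.5579316026315756 z [ 0.0098  0.0037 -0.9999] F [5.6 8.3 1.3] 0.1203220908303373 15.0
0.76 [0.09525575 0.09586287 0.09641275]
```

View pics/w6.png

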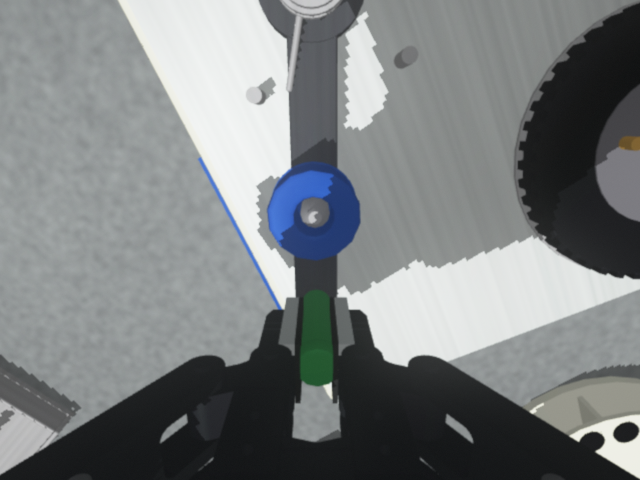

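The idler is seated on the stub (315,212), the post (316,340) is between the fingers, and the arm still stands off its end-stop pin (255,95). Handing in.

```bash
python3 -c "
from plant import manip; print(manip.job_done())"
```

```text
the job is handed in; nothing more can be done
None
```

The job is handed in: the blue idler roller is on its seat on the stub and released, and the gripper is closed round the green post, holding the arm at about 0.61 rad – past the click at about 0.38 and short of the end stop at 0.78.

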